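Set the guarded dial and lock its cover

TASK

On the grey scale console, turn the black dial down in the round well until its white line points at the green mark on the well's rim. Then slide the metal cover fully home over the well, and lock it: press the brass stud down, turn it clockwise as far as it goes and let it rise into its catch. Leave the loupe, the pocket watch and the ring mandrel where they are.

Things in the scene. Friction and masses are not known exactly. Their poses are not given: they have to be found in the camera images.
- console: Fixed grey console 160 (x) x 270 (y) x 60 mm high with two steel rails along y on its top (69 to 76 mm off its centre line, 71 mm high). Origin: centre of its underside; z up. In its frame the round well is centred at (0, -78) mm and the catch, a 36 mm hole, at (0, -8) mm.
- well (a point): Centre of the floor of the round well: 87 mm wide, 40 mm deep (floor 20 mm, rim 60 mm above the counter). Axes as the console.
- dial (a joint): Angle of the dial in the well about the upward vertical, rad, counter-clockwise seen from above positive; at 0 its white line points along the console's +x. Stops at -1.2 and 1.2. It stays where it is left; about 0.06 N m of friction.
- dial_tip (a point): White-lined end of the dial's grip bar, at its top, 28 mm from the axis; x points outward along the bar, z up. The bar is black, 56 mm long, 14 thick, 27 high, centred on the axis, on a 5 mm disc 60 mm wide on the well's floor; its top is 52 mm above the counter, 8 mm below the rim. 36 mm free between the bar's side and the well's wall.
- mark_tip (a point): Bright green mark, 16 x 11 mm, flat on the rim of the well, 53 mm from the dial's axis (other marks of the ring are thin and white). Its x axis points outward from the dial's axis, so the dial is set when the x axes of dial_tip and mark_tip agree. The mark is always counter-clockwise of the dial's start by 0.4 to 1.35 rad.
- cover (a joint): Opening of the sliding cover, m: 0 fully home over the well (a stop), grows as it slides along the console's +y, up to 0.11. A plate 136 x 145 x 6 mm, its top 69.5 mm above the counter; starts open at 0.09 or more, clear of the well; 2.5 N of friction; the stud is its handle.
- stud_grip (a point): Centre of the brass wing of the stud on the cover: 44 mm long (its y axis), 14 thick, 26 high, on a disc 36 mm wide, 4 thick. 96.5 mm above the counter when the stud is up. Starts roughly along the console's y. Moves with the cover: at the console's (0, -8) mm when home. A cross pin underneath runs along the wing: the stud must stay unturned while the cover slides home.
- stud_press (a joint): How far the stud is pressed down, m: 0 up, 0.009 at its stop. Spring: 2 N at first, 6 N at the stop. When locked it is held about 0.005 down; unlocked it springs back to 0.
- stud_turn (a joint): Turn of the stud, rad, clockwise seen from above positive: 0 unlocked (wing along the console's y), stop at 1.45. With the cover home it turns past about 0.4 only while pressed all but to its stop (over 0.007); released when turned past about 1.05 it rises about 3 mm into its catch and stays.
- loupe: Chrome loupe, 56 mm disc 22 mm high with a 50 mm tab along +x; loose bystander. Origin under the disc.
- watch: Silver pocket watch, 60 mm disc 14 mm high; loose bystander. Origin under its centre.
- mandrel: Black ring mandrel 180 mm long, 28 mm thick, lying along its y on a wooden base 40 x 200 mm; loose bystander. Origin under its centre.

How it is judged:
On the way, in this order (a step that is already met when the one before it is completed fails the run):
1. the dial's white line points at the green mark, within 0.09 rad, while the cover is still open (angle between the x axis of dial_tip and the x axis of mark_tip, either way round below 0.09 rad and value of joint cover above 0.05 m), for 0.3 s.
2. the cover is fully home over the well (within 4 mm) (value of joint cover below 0.004 m), for 0.1 s.
3. the stud is turned clockwise past 1.05 rad and held more than 3 mm down (value of joint stud_turn above 1.05 rad and value of joint stud_press above 0.003 m), for 0.1 s.
At the end, for the whole second after the job is handed in: The dial points at the green mark within 0.09 rad, the cover is home within 4 mm, and the stud, released, is turned past 1.05 rad and sits risen in its catch (held 3 to 7 mm down) (all of step 3 and angle between the x axis of dial_tip and the x axis of mark_tip, either way round below 0.09 rad and value of joint cover below 0.004 m and value of joint stud_press below 0.007 m); the robot touches nothing.
It fails at once if the loupe, the watch or the mandrel is moved more than 15 mm (distance of any of loupe, watch, mandrel from where it was at the start of the episode above 0.015 m).
It also fails if it takes over 54 s, if anything falls off the work surface, if the arm or the gripper's body presses on something with over 40 N, if the wrist force passes 120 N, or if a joint passes its speed limit or range.

ROBOT

A 7-joint arm with a two-finger parallel gripper is mounted at the origin on the work surface. World frame = base frame: x ahead of the robot, y to its left, z up, the work surface at z = 0. Lengths are in m, angles in rad, forces in N, time in s.
With the tool pointing down it reaches from about 0.4 to 0.85 m from the base axis. Payload 10.4 kg.
Tool frame: the origin (TCP) lies midway between the tips of the shut fingers; the grasp point (between the pads) lies hold_point_z behind it (hold_point_z is the distance from the TCP to the grasp point, in m); z points along the fingers, y is the line along which they close (so a half turn about z gives the same grasp; the last joint's range is limited). The gripper opens to 87 mm and grips with 3 to 60 N. Pads are 19 mm wide; open, the fingers measure 117 mm over their backs; the gripper's body (75 mm by 190 mm) begins 51 mm behind the grasp point.
Start: joints at [-1.285, 0.332, -0.065, 1.46, 0.022, 1.35, -0.088], TCP at [0.19, 0.595, 0.223] pointing down, gripper open.
Joint ranges: [-2.6, 2.6], [-0.5, 2.12], [-1.47, 1.34], [0.16, 2.42], [-1.27, 4.41], [0.06, 2.06], [-2.6, 2.6]. Speed limits (rad/s): [2.22, 2.22, 2.79, 2.79, 3.14, 3.14, 3.14].

INTERFACE

Orientations are given as a unit quaternion [x, y, z, w].
In Python, from bench import * gives the robot as it stands. The module is installed in compiled form; this text tells all that it offers.
- The arm moves only by the tool drive_tool, never from a script. Its argument "increments" is a list of rows, each a list of 6 numbers: the shift along the tool's x, y, z scaled (see below), then the turn, a rotation vector about the tool's x, y, z scaled (see below). In form: [[dx, dy, dz, rx, ry, rz], ...]. A call has exactly 5 rows; each row is the pose to reach, as a shift and turn from the pose commanded when the call began, along the tool's axes at that moment; what a row does not reach only later rows make up. The controller multiplies each number of a shift by 300 mm and each number of a turn by pi/4 rad. A row lasts 1/12 s, in which the tool goes at most 41.7 mm and 7.16 degrees, less where a joint would pass 70% of its speed; a pose out of reach is approached as far as the arm can. A call with a number of a shift or a turn outside -1 to 1 is refused whole. A call with a gripper value outside its range is refused whole. "claw" is the closure, from 0 (fully open) to 1 (shut), set as the call begins (left out, the last holds). The fingers move at their own pace and stop on an object; "force" is the grip in N (left out, the last holds). Time passes only in rows, so rows that repeat a pose let the fingers close, or fill a call up. It gives the time, the measured TCP pose, the force, the opening and the grip force at its end, in the units of the state.
- read_state(): the state, without advancing time (a new reading comes with each control period).
- camera(name): name is "side" or "top" or "wrist"; returns the picture (384x512x3 uint8, blue, green, red); there is no depth.
- get_calibration(name): a dict with "K" (3x3 intrinsics, pixels), "k1" (the pictures are not rectified: a ray, as slopes to the right and down, at radius r is drawn at 1 + k1 r^2 times it, then the intrinsics apply), "position" and "rotation" of the camera in the world. Camera axes: x right, y down, z forward; pixel columns grow to the right and rows downward; lengths in m; the calibration is good to about 2 mm. A picture is of the moment at which its call begins: read the wrist's pose just before it. get_calibration takes no time and is no camera call; for the wrist camera it gives the pose at the moment of the call.
- close_job(): hands the job in; it is judged then, once.
The state is a dict: "time": time; "joint_positions": joint angles; "joint_vel": joint speeds; "joint_torque": joint torques, N m; "ee_pos": TCP position; "eef_rot": TCP orientation; "ft_force": force on the tool from outside, world axes, zero at the start; "torque": the same for the moment, N m; "width": finger opening in m; "grip_force": force on a finger pad.
Only numpy, scipy, OpenCV 4.12 (cv2) and the standard library are available. Lean on these libraries where they do the work, as an engineer would, in place of code of your own. Each camera call takes 0.05 s, during which the arm holds its last target. There are 200 camera calls.

## Working session

There is one attempt and no reset: what is moved stays moved. The work goes in short steps, Python scripts to look and compute and a tool call to move; the robot and the scene stay as the last step left them, time stands still between calls to the robot, and variables do not carry over. Pictures are saved under pics/ and viewed, at most 10 in all, crops included, and the job is handed in when it is done.

Besides the shell and the picture viewer there is one more tool, called after "Emit:" in YAML: its name, and indented under it one key for each argument. drive_tool: Moves the arm, as the interface text tells. Its arguments: {"type":"object","properties":{"increments":{"type":"array","items":{"type":"array","items":{"type":"number"}}},"claw":{"type":"number"},"force":{"type":"number"}},"required":["increments"]}

```bash
mkdir -p pics; cat > h.py <<'E'
from bench import *
import numpy as np, cv2
def ray(cal,u,v):
    K=np.array(cal["K"]);k=cal["k1"]
    d=np.array([(u-K[0,2])/K[0,0],(v-K[1,2])/K[1,1]]);s=d.copy()
    for _ in range(30): s=d/(1+k*(s@s))
    R=np.array(cal["rotation"]); return np.array(cal["position"]),R@np.array([s[0],s[1],1])
def onz(cal,u,v,z):
    p,d=ray(cal,u,v); return p+d*(z-p[2])/d[2]
def proj(cal,P):
    K=np.array(cal["K"]);R=np.array(cal["rotation"])
    c=R.T@(np.array(P)-np.array(cal["position"]));s=c[:2]/c[2];s=s*(1+cal["k1"]*(s@s))
    return K[0,0]*s[0]+K[0,2],K[1,1]*s[1]+K[1,2]
E
python3 - <<'E'
from h import *
s=read_state();print(s)
for n in("top","side"):
    im=camera(n);cv2.imwrite(f"pics/{n}0.png",im);c=get_calibration(n);print(n,c)
E
```

```text
{'time': 0.0, 'joint_positions': array([-1.28460387,  0.33292878, -0.06470489,  1.4609652 ,  0.02162864,
        1.34990194, -0.08851592]), 'joint_vel': array([ 0.00147664,  0.00225067, -0.00125664, -0.00012235, -0.00116012,
        0.00090048,  0.00068258]), 'joint_torque': array([ 1.50756728e-04, -6.23243666e+01,  2.48160877e-02, -3.89912724e+01,
       -6.13201456e-02,  3.95428156e-02,  1.40492457e-04]), 'ee_pos': array([0.18983384, 0.59505169, 0.22170703]), 'eef_rot': array([ 1.53775347e-01,  9.88105549e-01, -7.50273915e-04, -6.81911501e-05]), 'ft_force': array([ 0.72746967, -0.24542097, -0.2584829 ]), 'torque': array([0.02821724, 0.00292518, 0.03159109]), 'grip_force': 0.0, 'width': 0.0870127115188038}
top {'K': array([[386.32381103,   0.        , 257.29107123],
       [  0.        , 386.32381103, 189.4027115 ],
       [  0.        ,   0.        ,   1.        ]]), 'k1': -0.02966490392421289, 'position': array([ 0.48006441, -0.02555007,  1.0146952 ]), 'rotation': array([-0.70030144,  0.70972134, -0.05730689,  0.05088647])}
side {'K': array([[416.86936557,   0.        , 262.88916106],
       [  0.        , 416.86936557, 192.12307628],
       [  0.        ,   0.        ,   1.        ]]), 'k1': -0.14589524895636397, 'position': array([ 0.15118312, -0.79909297,  0.98537133]), 'rotation': array([ 0.88557351, -0.24300169,  0.11008423, -0.38025151])}
```

View pics/top0.png

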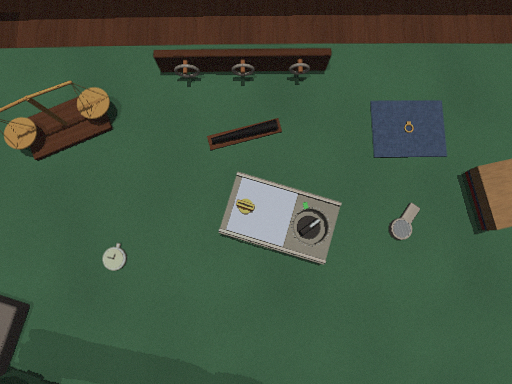

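View pics/side0.png

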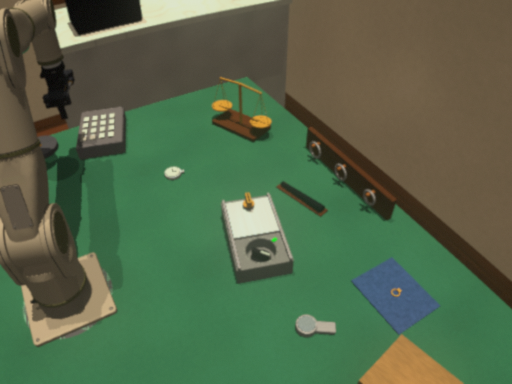

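```bash
sed -i 's/^import numpy.*/&\nfrom scipy.spatial.transform import Rotation as Ro/; s/np.array(cal\["rotation"\])/Ro.from_quat(cal["rotation"]).as_matrix()/' h.py
python3 - <<'E'
from h import *
im=cv2.imread("pics/top0.png");c=get_calibration("top")
hsv=cv2.cvtColor(im,cv2.COLOR_BGR2HSV)
roi=np.zeros(im.shape[:2],np.uint8);roi[165:270,212:350]=255
def cen(m):
    m=m&roi;n,l,s,ce=cv2.connectedComponentsWithStats(m);i=1+np.argmax(s[1:,4]);return ce[i],s[i]
g=cv2.inRange(hsv,(45,150,120),(75,255,255));print("green",cen(g),onz(c,*cen(g)[0],.06))
b=cv2.inRange(hsv,(15,100,80),(35,255,255));print("brass",cen(b),onz(c,*cen(b)[0],.0965))
p=cv2.inRange(hsv,(90,0,150),(130,80,255))&roi
cn=max(cv2.findContours(p,0,2)[0],key=cv2.contourArea);r=cv2.minAreaRect(cn)
print("plate",r,[onz(c,*q,.0695).round(4) for q in cv2.boxPoints(r)],onz(c,*r[0],.0695))
nb=cv2.inRange(hsv,(35,80,0),(90,255,90));con=cv2.bitwise_not(nb)&roi
con=cv2.morphologyEx(con,cv2.MORPH_OPEN,np.ones((5,5)))
cn=max(cv2.findContours(con,0,2)[0],key=cv2.contourArea);r=cv2.minAreaRect(cn)
print("console",r,[onz(c,*q,.065).round(4) for q in cv2.boxPoints(r)],onz(c,*r[0],.065))
cv2.imwrite("pics/t1.png",cv2.resize(im[165:270,212:350],None,fx=5,fy=5,interpolation=2))
E
```

```text
Traceback (most recent call last):
ValueError: attempt to get argmax of an empty sequence
```

```bash

cat > m.py <<'E'
from h import *
im=cv2.imread("pics/top0.png");c=get_calibration("top")
cv2.imwrite("pics/t1.png",cv2.resize(im[165:270,212:350],None,fx=5,fy=5,interpolation=2))
hsv=cv2.cvtColor(im,cv2.COLOR_BGR2HSV);print(hsv[205,305:308],im[205,305:308])
roi=np.zeros(im.shape[:2],np.uint8);roi[165:270,212:350]=255
def cen(m):
    m=m&roi;n,l,s,ce=cv2.connectedComponentsWithStats(m);i=1+np.argmax(s[1:,4]);return ce[i],s[i]
g=cv2.inRange(hsv,(40,150,130),(85,255,255));print("green",cen(g),onz(c,*cen(g)[0],.06))
b=cv2.inRange(hsv,(15,100,80),(35,255,255));print("brass",cen(b),onz(c,*cen(b)[0],.0965))
p=cv2.inRange(hsv,(90,0,150),(130,80,255))&roi
cn=max(cv2.findContours(p,0,2)[0],key=cv2.contourArea);r=cv2.minAreaRect(cn)
print("plate",r,[onz(c,*q,.0695).round(4) for q in cv2.boxPoints(r)],onz(c,*r[0],.0695))
nb=cv2.inRange(hsv,(35,80,0),(90,255,90));con=cv2.bitwise_not(nb)&roi
con=cv2.morphologyEx(con,cv2.MORPH_OPEN,np.ones((5,5)))
cn=max(cv2.findContours(con,0,2)[0],key=cv2.contourArea);r=cv2.minAreaRect(cn)
print("console",r,[onz(c,*q,.065).round(4) for q in cv2.boxPoints(r)],onz(c,*r[0],.065))
E
python3 m.py
```

```text
[[ 61 130 178]
 [ 61 128 183]
 [ 60 110 171]] [[ 91 178  87]
 [ 94 183  91]
 [ 97 171  98]]Traceback (most recent call last):
  File "m.py", line 8, in <module>
    g=cv2.inRange(hsv,(40,150,130),(85,255,255));print("green",cen(g),onz(c,*cen(g)[0],.06))
                                                               ~~~^^^
  File "m.py", line 7, in cen
    m=m&roi;n,l,s,ce=cv2.connectedComponentsWithStats(m);i=1+np.argmax(s[1:,4]);return ce[i],s[i]
                                                             ~~~~~~~~~^^^^^^^^^
    return _wrapfunc(a, 'argmax', axis=axis, out=out, **kwds)
    return bound(*args, **kwds)
ValueError: attempt to get argmax of an empty sequence
```

View pics/t1.png

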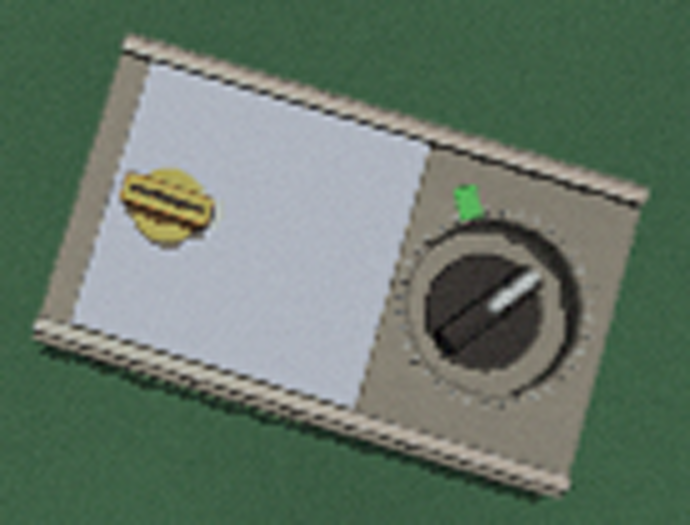

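```bash
sed -i 's/(40,150,130)/(50,85,120)/' m.py; cat >> m.py <<'E'
print("tip",onz(c,212+538/5,165+270/5,.052),"inner",onz(c,212+495/5,165+308/5,.052),"back",onz(c,212+445/5,165+348/5,.052))
print("wing",onz(c,212+125/5,165+185/5,.1),onz(c,212+210/5,165+213/5,.1))
E
python3 m.py
```

```text
[[ 61 130 178]
 [ 61 128 183]
 [ 60 110 171]] [[ 91 178  87]
 [ 94 183  91]
 [ 97 171  98]]
green (array([305., 205.]), array([303, 202,   5,   7,  29], dtype=int32)) [ 0.58659302 -0.15346504  0.06      ]
brass (array([244.82236842, 205.30263158]), array([236, 199,  18,  14, 152], dtype=int32)) [ 0.5836905 -0.0045798  0.0965   ]
plate ((261.9541320800781, 211.4862518310547), (59.00210189819336, 54.59610366821289), 16.699243545532227) [array([0.5289, 0.0428, 0.0695]), array([0.658 , 0.0036, 0.0695]), array([ 0.6136, -0.1359,  0.0695]), array([ 0.4861, -0.094 ,  0.0695])] [ 0.57092691 -0.04586186  0.0695    ]
console ((280.5, 217.0), (104.0, 137.0), 90.0) [array([0.6901, 0.0776, 0.065 ]), array([ 0.6859, -0.2673,  0.065 ]), array([ 0.4287, -0.2546,  0.065 ]), array([0.4337, 0.0767, 0.065 ])] [ 0.55713301 -0.09141014  0.065     ]
tip [ 0.55184036 -0.18993465  0.052     ] inner [ 0.53322207 -0.16775248  0.052     ] back [ 0.51378281 -0.14221111  0.052     ]
wing [0.59145112 0.01390514 0.1       ] [ 0.57751665 -0.02643282  0.1       ]
```

```bash
cat > go.py <<'E'
# usage: go.py x y z yaw_deg(of tool y) : scaled increment, tilt removed
import sys; from h import *
s=read_state();x,y,z,a=map(float,sys.argv[1:]);a=np.radians(a)
R=Ro.from_quat(s["eef_rot"]);p=s["ee_pos"]
yv=np.array([np.cos(a),np.sin(a),0]);zv=np.array([0,0,-1.]);T=Ro.from_matrix(np.c_[np.cross(yv,zv),yv,zv])
d=R.inv().apply(np.array([x,y,z])-p);r=(R.inv()*T).as_rotvec()
t=R.as_matrix()[:,1]
print("p",p.round(4),"yaw",np.degrees(np.arctan2(t[1],t[0])).round(2),"q",s["joint_positions"].round(2),"t",s["time"],"F",s["ft_force"].round(1),"w",round(s["width"],4))
print("inc",(d/.3).round(4),(r/(np.pi/4)).round(4),"rows",round(max(np.linalg.norm(d)/.0417,np.degrees(np.linalg.norm(r))/7.16),1))
E
python3 go.py .31 .43 .22 72.3;python3 go.py .42 .26 .22 65
```

```text
p [0.1898 0.5951 0.2219] yaw 72.31 q [-1.28  0.33 -0.06  1.46  0.02  1.35 -0.09] t 0.1 F [0.1 0.4 0.6] w 0.0867
inc [-0.5488 -0.4027  0.0067] [-0.0016  0.      0.0002] rows 4.9
p [0.1898 0.5951 0.2219] yaw 72.31 q [-1.28  0.33 -0.06  1.46  0.02  1.35 -0.09] t 0.1 F [0.1 0.4 0.6] w 0.0867
inc [-1.0703 -0.8311  0.0072] [-1.600e-03  1.000e-04  1.624e-01] rows 9.7
```

Emit:
drive_tool:
  increments:
    - [-0.11, -0.08, 0, 0, 0, 0]
    - [-0.22, -0.16, 0, 0, 0, 0]
    - [-0.33, -0.24, 0, 0, 0, 0]
    - [-0.44, -0.32, 0, 0, 0, 0]
    - [-0.55, -0.4, 0, 0, 0, 0]
  claw: 0.5

```text
time: 0.52
ee_pos: [0.3114, 0.4291, 0.2222]
eef_rot: [0.154, 0.988, -0.0, -0.0]
ft_force: [1.2, 1.0, 0.3]
width: 0.0617
grip_force: 0.0
```

Emit:
drive_tool:
  increments:
    - [-0.11, -0.08, 0, 0, 0, 0]
    - [-0.22, -0.16, 0, 0, 0, 0]
    - [-0.33, -0.24, 0, 0, 0, 0]
    - [-0.44, -0.32, 0, 0, 0, 0]
    - [-0.55, -0.4, 0, 0, 0, 0]

```text
time: 0.93
ee_pos: [0.432, 0.2646, 0.2225]
eef_rot: [0.154, 0.988, 0.0, -0.0]
ft_force: [1.7, 0.9, -0.5]
width: 0.0442
grip_force: 0.0
```

```bash
python3 go.py .49 .08 .22 60
```

```text
p [0.432  0.2646 0.2225] yaw 72.31 q [-0.84  0.06  0.21  1.78 -0.01  1.3   0.64] t 0.9333 F [ 1.7  0.9 -0.5] w 0.0442
inc [-0.371  -0.5275  0.0082] [ 2.000e-04 -2.000e-04  2.736e-01] rows 4.6
```

Emit:
drive_tool:
  increments:
    - [-0.08, -0.1, 0, 0, 0, 0.06]
    - [-0.16, -0.21, 0, 0, 0, 0.12]
    - [-0.24, -0.32, 0, 0, 0, 0.18]
    - [-0.31, -0.42, 0, 0, 0, 0.24]
    - [-0.37, -0.52, 0, 0, 0, 0.3]

```text
time: 1.35
ee_pos: [0.49, 0.0818, 0.2224]
eef_rot: [0.27, 0.963, -0.0, -0.0]
ft_force: [0.8, 0.3, -0.0]
width: 0.0433
grip_force: 0.0
```

```bash
python3 go.py .53 -.10 .22 40
```

```text
p [0.49   0.0818 0.2224] yaw 58.62 q [-0.64  0.04  0.39  1.81 -0.01  1.3   0.78] t 1.35 F [ 0.8  0.3 -0. ] w 0.0433
inc [-0.4293 -0.4481  0.008 ] [-1.000e-04 -0.000e+00  4.139e-01] rows 4.5
```

Emit:
drive_tool:
  increments:
    - [-0.09, -0.09, 0, 0, 0, 0.08]
    - [-0.18, -0.18, 0, 0, 0, 0.16]
    - [-0.27, -0.27, 0, 0, 0, 0.24]
    - [-0.36, -0.36, 0, 0, 0, 0.32]
    - [-0.43, -0.45, 0, 0, 0, 0.42]

```text
time: 1.77
ee_pos: [0.5304, -0.1004, 0.2224]
eef_rot: [0.425, 0.905, -0.0, 0.0]
ft_force: [0.2, -0.8, -0.4]
width: 0.0439
grip_force: 0.0
```

```bash
python3 go.py .533 -.166 .22 39; python3 - <<'E'
from h import *
c=get_calibration("wrist");im=camera("wrist");cv2.imwrite("pics/w0.png",im);print(c)
E
```

```text
p [ 0.5304 -0.1004  0.2224] yaw 39.72 q [-0.43  0.15  0.59  1.72 -0.08  1.3   0.87] t 1.7667 F [ 0.2 -0.8 -0.4] w 0.0439
inc [-0.1737 -0.133   0.0082] [-0.0001  0.0004  0.0161] rows 1.6
{'K': array([[272.52210028,   0.        , 255.0212413 ],
       [  0.        , 272.52210028, 194.69075387],
       [  0.        ,   0.        ,   1.        ]]), 'k1': -0.04406423059446342, 'position': array([ 0.48507011, -0.04659331,  0.38543183]), 'rotation': array([0.93237927, 0.33740365, 0.04421755, 0.1219528 ])}
```

View pics/w0.png

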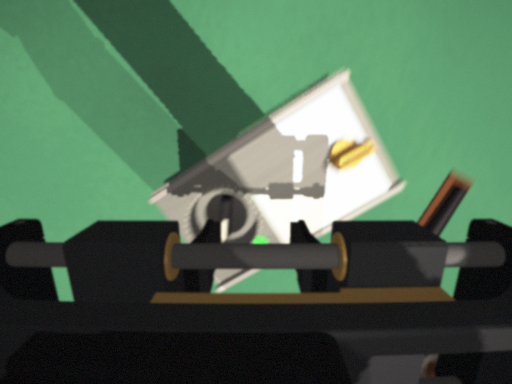

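Emit:
drive_tool:
  increments:
    - [-0.08, 0, 0, 0, 0, 0]
    - [-0.18, 0, 0, 0, 0, 0]
    - [-0.25, 0, 0, 0, 0, 0]
    - [-0.25, 0, 0, 0, 0, 0]
    - [-0.25, 0, 0, 0, 0, 0]

```text
time: 2.23
ee_pos: [0.5781, -0.1565, 0.2218]
eef_rot: [0.424, 0.906, -0.001, -0.001]
ft_force: [-0.9, 0.0, 0.7]
width: 0.0435
grip_force: 0.0
```

```bash
python3 - <<'E'
from h import *
c=get_calibration("wrist");im=camera("wrist");cv2.imwrite("pics/w1.png",im);np.save("w1c.npy",c,allow_pickle=True);print(c["position"],read_state()["ee_pos"])
cv2.imwrite("pics/w1c.png",cv2.resize(im[40:240,110:380],None,fx=2.9,fy=2.9,interpolation=2))
E
```

```text
[ 0.53294562 -0.10270429  0.3848172 ] [ 0.57791478 -0.15549812  0.22193546]
```

View pics/w1c.png

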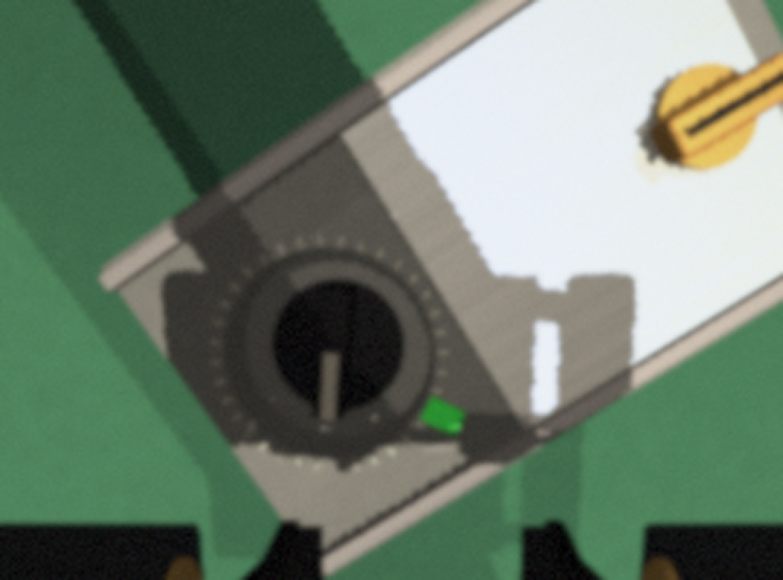

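```bash
python3 - <<'E'
from h import *
c=np.load("w1c.npy",allow_pickle=True).item()
f=lambda u,v,z:onz(c,110+u/2.9,40+v/2.9,z)[:2]
im=cv2.imread("pics/w1.png");h=cv2.cvtColor(im,cv2.COLOR_BGR2HSV)
m=cv2.inRange(h,(50,150,100),(75,255,255));m[:,:200]=0;m[:150]=0;m[200:]=0;m[:,300:]=0
n,l,s,ce=cv2.connectedComponentsWithStats(m);i=1+np.argmax(s[1:,4]);print(s[i],ce[i])
g=onz(c,*ce[i],.06)[:2]
ring=[f(*q,.06) for q in[(215,345),(447,345),(331,238),(340,464),(278,250),(320,464),(427,270),(375,457),(250,433)]]
A=np.array([[2*q[0],2*q[1],1] for q in ring]);sol=np.linalg.lstsq(A,[(q@q) for q in ring],rcond=None)[0]
w=sol[:2];print("ring",w,np.sqrt(sol[2]+w@w))
dc=[f(*q,.025) for q in[(274,340),(404,340),(338,280),(338,408)]];print("disc",np.mean(dc,0),np.ptp(dc,0))
t,i2=f(327,418,.052),f(331,352,.052)
def an(v):return np.degrees(np.arctan2(v[1],v[0])).round(2),np.linalg.norm(v).round(4)
print("green",g,an(g-w),"line",an(t-i2),an(t-w))
st=f(712,118,.0835);print("stud disc",f(707,118,.0735),an(f(700,118,.0735)-w))
e=[f(*q,.071) for q in[(105,282),(520,0)]];print("rail",an(e[1]-e[0]))
e=[f(*q,.071) for q in[(325,568),(783,296)]];print("rail",an(e[1]-e[0]))
e=[f(*q,.0695) for q in[(345,135),(520,420)]];print("plate",an(e[1]-e[0]))
e=[f(*q,.1095) for q in[(690,131),(783,85)]];print("wing",an(e[1]-e[0]))
E
python3 go.py .533 -.166 .1 39
```

```text
[256 178  14  11 101] [262.22772277 183.03960396]
ring [ 0.53420559 -0.1611282 ] 0.04805916131735453
disc [ 0.5330513  -0.16195275] [0.04550738 0.04579725]
green [ 0.58517079 -0.15222179] (np.float64(9.91), np.float64(0.0517)) line (np.float64(-55.2), np.float64(0.0287)) (np.float64(-58.67), np.float64(0.0293))
stud disc [ 0.58574442 -0.00069826] (np.float64(72.66), np.float64(0.1663))
rail (np.float64(71.98), np.float64(0.1887))
rail (np.float64(71.95), np.float64(0.2172))
plate (np.float64(-17.96), np.float64(0.1298))
wing (np.float64(66.22), np.float64(0.0331))
p [ 0.5779 -0.1555  0.2219] yaw 39.88 q [-0.31  0.3   0.62  1.56 -0.18  1.33  1.02] t 2.2833 F [0.3 0.9 0.4] w 0.0436
inc [ 0.0688 -0.137   0.4066] [-0.0012 -0.0011  0.0196] rows 3.1
```

```bash
python3 go.py .5335 -.1635 .09 36.5
```

```text
p [ 0.5779 -0.1555  0.2219] yaw 39.88 q [-0.31  0.3   0.62  1.56 -0.18  1.33  1.02] t 2.2833 F [0.3 0.9 0.4] w 0.0436
inc [ 0.0741 -0.1303  0.44  ] [-0.0012 -0.0011  0.0752] rows 3.3
```

Emit:
drive_tool:
  increments:
    - [0.037, -0.065, 0, 0, 0, 0.03]
    - [0.074, -0.13, 0.05, 0, 0, 0.075]
    - [0.074, -0.13, 0.17, 0, 0, 0.075]
    - [0.074, -0.13, 0.3, 0, 0, 0.075]
    - [0.074, -0.13, 0.42, 0, 0, 0.075]
  claw: 0.63

```text
time: 2.7
ee_pos: [0.5337, -0.162, 0.0956]
eef_rot: [0.449, 0.893, 0.001, 0.0]
ft_force: [1.0, -0.0, -0.3]
width: 0.0327
grip_force: 0.0
```

Emit:
drive_tool:
  increments:
    - [0, 0, 0, 0, 0, 0]
    - [0, 0, 0, 0, 0, 0]
    - [0, 0, 0, 0, 0, 0]
    - [0, 0, 0, 0, 0, 0]
    - [0, 0, 0, 0, 0, 0]

```text
time: 3.12
ee_pos: [0.5354, -0.1638, 0.0987]
eef_rot: [0.45, 0.893, 0.001, 0.002]
ft_force: [0.4, 0.4, -0.3]
width: 0.0324
grip_force: 0.0
```

```bash
python3 go.py .5335 -.1635 .032 36.5
```

```text
p [ 0.5354 -0.1638  0.0987] yaw 36.54 q [-0.3   0.33  0.61  1.81 -0.21  1.06  1.03] t 3.1167 F [ 0.4  0.4 -0.3] w 0.0324
inc [ 0.005  -0.0052  0.2222] [0.0034 0.0026 0.001 ] rows 1.6
```

Emit:
drive_tool:
  increments:
    - [0.005, -0.005, 0.05, 0.003, 0.002, 0]
    - [0.005, -0.005, 0.1, 0.003, 0.002, 0]
    - [0.005, -0.005, 0.16, 0.003, 0.002, 0]
    - [0.005, -0.005, 0.22, 0.003, 0.002, 0]
    - [0.005, -0.005, 0.22, 0.003, 0.002, 0]

```text
time: 3.53
ee_pos: [0.5309, -0.1627, 0.0288]
eef_rot: [0.45, 0.893, -0.001, -0.003]
ft_force: [-0.8, 0.9, -0.4]
width: 0.0322
grip_force: 0.0
```

Emit:
drive_tool:
  increments:
    - [0, 0, 0, 0, 0, 0]
    - [0, 0, 0, 0, 0, 0]
    - [0, 0, 0, 0, 0, 0]
    - [0, 0, 0, 0, 0, 0]
    - [0, 0, 0, 0, 0, 0]
  claw: 1
  force: 15

```text
time: 3.95
ee_pos: [0.5334, -0.1631, 0.0319]
eef_rot: [0.45, 0.893, 0.0, -0.0]
ft_force: [0.7, 1.9, 5.2]
width: 0.0136
grip_force: 15.0
```

```bash
python3 go.py .5335 -.1635 .032 36.5
```

```text
p [ 0.5334 -0.1631  0.0319] yaw 36.55 q [-0.27  0.42  0.58  1.87 -0.28  0.94  1.08] t 3.95 F [0.7 1.9 5.2] w 0.0136
inc [-0.0013 -0.0004 -0.0004] [ 0.0001 -0.0002  0.0011] rows 0.0
```

Emit:
drive_tool:
  increments:
    - [0, 0, 0, 0, 0, -0.14]
    - [0, 0, 0, 0, 0, -0.28]
    - [0, 0, 0, 0, 0, -0.43]
    - [0, 0, 0, 0, 0, -0.58]
    - [0, 0, 0, 0, 0, -0.72]

```text
time: 4.37
ee_pos: [0.5333, -0.1632, 0.0319]
eef_rot: [0.18, 0.984, -0.0, -0.0]
ft_force: [0.4, 1.7, 6.3]
width: 0.0139
grip_force: 15.0
```

Emit:
drive_tool:
  increments:
    - [0, 0, 0, 0, 0, -0.14]
    - [0, 0, 0, 0, 0, -0.28]
    - [0, 0, 0, 0, 0, -0.43]
    - [0, 0, 0, 0, 0, -0.58]
    - [0, 0, 0, 0, 0, -0.72]

```text
time: 4.78
ee_pos: [0.5333, -0.1634, 0.0319]
eef_rot: [-0.102, 0.995, -0.0, -0.0]
ft_force: [1.2, 1.2, 6.5]
width: 0.0139
grip_force: 15.0
```

Emit:
drive_tool:
  increments:
    - [0, 0, 0, 0, 0, 0]
    - [0, 0, 0, 0, 0, 0]
    - [0, 0, 0, 0, 0, 0]
    - [0, 0, 0, 0, 0, 0]
    - [0, 0, 0, 0, 0, 0]

```text
time: 5.2
ee_pos: [0.5332, -0.1634, 0.0319]
eef_rot: [-0.099, 0.995, -0.0, -0.0]
ft_force: [1.5, 1.2, 6.4]
width: 0.014
grip_force: 15.0
```

```bash
python3 go.py .5335 -.1635 .15 101
```

```text
p [ 0.5332 -0.1634  0.0319] yaw 101.35 q [-0.09  0.39  0.36  1.86 -0.16  0.93  2.11] t 5.2 F [1.5 1.2 6.4] w 0.014
inc [-0.0007 -0.0006 -0.3938] [-0.0003 -0.0004  0.0077] rows 2.8
```

Emit:
drive_tool:
  increments:
    - [0, 0, 0, 0, 0, 0]
    - [0, 0, 0, 0, 0, 0]
    - [0, 0, 0, 0, 0, 0]
    - [0, 0, -0.1, 0, 0, 0]
    - [0, 0, -0.2, 0, 0, 0]
  claw: 0.63

```text
time: 5.62
ee_pos: [0.5305, -0.1632, 0.0897]
eef_rot: [-0.099, 0.995, 0.0, -0.004]
ft_force: [0.7, -0.2, 0.3]
width: 0.031
grip_force: 0.0
```

Emit:
drive_tool:
  increments:
    - [0, 0, -0.13, 0, 0, 0.1]
    - [-0.03, 0.03, -0.26, 0, 0, 0.2]
    - [-0.07, 0.06, -0.4, 0, 0, 0.3]
    - [-0.1, 0.1, -0.45, 0, 0, 0.3]
    - [-0.1, 0.1, -0.45, 0, 0, 0.3]

```text
time: 6.03
ee_pos: [0.5593, -0.1251, 0.2302]
eef_rot: [0.017, 1.0, 0.0, 0.002]
ft_force: [0.2, 1.7, -0.2]
width: 0.0321
grip_force: 0.0
```

```bash
python3 - <<'E'
from h import *
camera("wrist");c=get_calibration("wrist");im=camera("wrist");cv2.imwrite("pics/w2.png",im);np.save("w2c.npy",c,allow_pickle=True);print(c["position"],read_state()["ee_pos"])
u,v=map(int,proj(c,[.5333,-.1634,.06]));print(u,v);u0,v0=max(u-60,0),max(v-60,0);print(u0,v0)
cv2.imwrite("pics/w2c.png",cv2.resize(im[v0:v0+110,u0:u0+140],None,fx=5,fy=5,interpolation=2))
E
```

```text
[ 0.4870414  -0.12404989  0.39038999] [ 0.55622716 -0.12765081  0.22553132]
224 162
164 102
```

View pics/w2c.png

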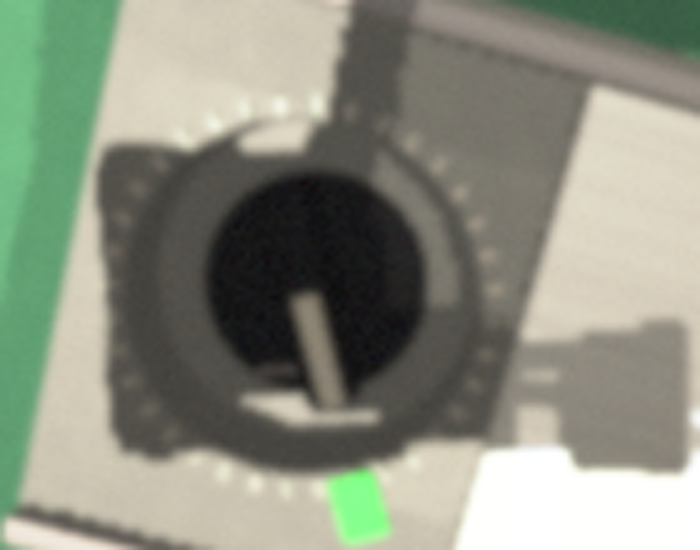

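```bash
python3 - <<'E'
from h import *
c=np.load("w2c.npy",allow_pickle=True).item()
f=lambda u,v,z:onz(c,164+u/5,102+v/5,z)[:2]
an=lambda v:np.degrees(np.arctan2(v[1],v[0])).round(2)
a,b=f(305,295,.052),f(331,405,.052);g=f(359,508,.06);w=(f(300,95,.06)+f(300,492,.06)+f(105,290,.06)+f(497,290,.06))/4
print("line",an(b-a),"tip-grip",an(b-[.5333,-.1634]),"mark",an(g-[.5333,-.1634]),an(g-w),"mark sides",an(f(388,532,.06)-f(372,470,.06)),an(f(350,545,.06)-f(330,480,.06)),w,g)
E
python3 go.py .56 -.06 .2 40
```

```text
line 9.82 tip-grip 10.74 mark 12.41 11.92 mark sides 11.19 13.3 [ 0.53148186 -0.16331839] [ 0.58593753 -0.15181971]
p [ 0.5562 -0.1277  0.2255] yaw 87.91 q [-0.2   0.21  0.4   1.62 -0.09  1.32  1.75] t 6.1333 F [-0.1 -0.6 -0. ] w 0.0323
inc [-0.0045  0.2258  0.085 ] [-0.0015 -0.0027  1.0646] rows 6.7
```

Emit:
drive_tool:
  increments:
    - [0, 0.08, 0.02, 0, 0, 0.15]
    - [0, 0.16, 0.04, 0, 0, 0.3]
    - [0, 0.24, 0.06, 0, 0, 0.45]
    - [0, 0.32, 0.08, 0, 0, 0.6]
    - [0, 0.4, 0.1, 0, 0, 0.75]
  claw: 0.35

```text
time: 6.55
ee_pos: [0.5592, -0.0083, 0.1933]
eef_rot: [0.312, 0.95, -0.001, -0.003]
ft_force: [-0.4, -0.4, -0.6]
width: 0.0538
grip_force: 0.0
```

Emit:
drive_tool:
  increments:
    - [0, 0, 0, 0, 0, 0.15]
    - [0, 0, 0, 0, 0, 0.3]
    - [0, 0, 0, 0, 0, 0.45]
    - [0, 0, 0, 0, 0, 0.6]
    - [0, 0, 0, 0, 0, 0.75]

```text
time: 6.97
ee_pos: [0.5593, -0.0094, 0.1936]
eef_rot: [0.574, 0.819, -0.002, -0.002]
ft_force: [0.3, 0.2, 0.4]
width: 0.0567
grip_force: 0.0
```

```bash
python3 go.py .5852 -.0036 .17 -18
```

```text
p [ 0.5593 -0.0094  0.1936] yaw 19.93 q [-0.45  0.22  0.45  1.7  -0.1   1.26  0.36] t 6.9667 F [0.3 0.2 0.4] w 0.0567
inc [-0.0114  0.0882  0.0781] [-0.0077  0.0012  0.8428] rows 5.3
```

Emit:
drive_tool:
  increments:
    - [0, 0.02, 0.02, 0, 0, 0.15]
    - [-0.005, 0.04, 0.04, 0, 0, 0.3]
    - [-0.01, 0.06, 0.06, 0, 0, 0.45]
    - [-0.01, 0.088, 0.08, -0.004, 0, 0.6]
    - [-0.01, 0.088, 0.08, -0.007, 0, 0.75]

```text
time: 7.38
ee_pos: [0.5853, -0.0025, 0.1682]
eef_rot: [0.787, 0.617, -0.001, -0.0]
ft_force: [0.4, 0.5, 0.2]
width: 0.0567
grip_force: 0.0
```

Emit:
drive_tool:
  increments:
    - [0, 0, 0, 0, 0, 0.09]
    - [0, 0, 0, 0, 0, 0.09]
    - [0, 0, 0, 0, 0, 0.09]
    - [0, 0, 0, 0, 0, 0.09]
    - [0, 0, 0, 0, 0, 0.09]

```text
time: 7.8
ee_pos: [0.586, -0.0021, 0.171]
eef_rot: [0.806, 0.592, 0.001, 0.001]
ft_force: [-1.2, 0.4, 1.2]
width: 0.0565
grip_force: 0.0
```

```bash
python3 go.py .5852 -.0036 .088 -18;  python3 - <<'E'
from h import *
c=get_calibration("wrist");im=camera("wrist");cv2.imwrite("pics/w3.png",im)
h=cv2.cvtColor(im,cv2.COLOR_BGR2HSV);m=cv2.inRange(h,(12,110,70),(35,255,255))
n,l,s,ce=cv2.connectedComponentsWithStats(m)
for i in np.argsort(-s[1:,4])[:3]+1: print(s[i],ce[i],onz(c,*ce[i],.09))
print(proj(c,[.5852,-.0036,.0965]))
E
```

```text
p [ 0.586  -0.0021  0.171 ] yaw -17.38 q [-0.51  0.3   0.52  1.66 -0.16  1.22 -0.25] t 7.8 F [-1.2  0.4  1.2] w 0.0565
inc [-0.0057 -0.0014  0.2767] [ 0.0024 -0.001   0.0137] rows 2.0
[ 175  286  302   18 3465] [338.87965368 296.40779221] [ 0.6379468  -0.12786678  0.09      ]
[ 236  180   36   51 1189] [253.33557611 202.75357443] [ 0.58340725 -0.00421692  0.09      ]
[350 232  20  49 519] [361.36416185 256.10019268] [ 0.66948332 -0.08924427  0.09      ]
(np.float64(254.98873936972694), np.float64(203.60004210422906))
```

View pics/w3.png

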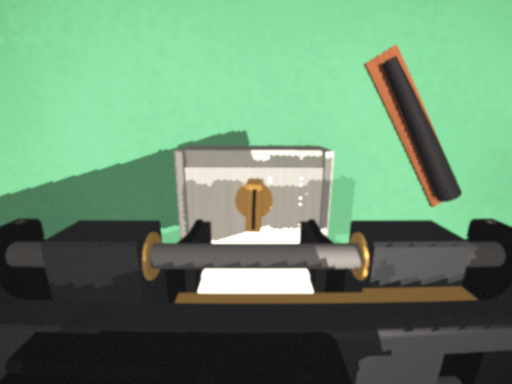

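Emit:
drive_tool:
  increments:
    - [-0.005, -0.003, 0.05, 0.002, 0, 0.014]
    - [-0.005, -0.003, 0.12, 0.002, 0, 0.014]
    - [-0.005, -0.003, 0.19, 0.002, 0, 0.014]
    - [-0.005, -0.003, 0.24, 0.002, 0, 0.014]
    - [-0.005, -0.003, 0.275, 0.002, 0, 0.014]

```text
time: 8.27
ee_pos: [0.5844, -0.0029, 0.0872]
eef_rot: [0.809, 0.587, -0.0, -0.0]
ft_force: [-1.0, -0.4, -0.4]
width: 0.0567
grip_force: 0.0
```

Emit:
drive_tool:
  increments:
    - [0, 0, 0, 0, 0, 0]
    - [0, 0, 0, 0, 0, 0]
    - [0, 0, 0, 0, 0, 0]
    - [0, 0, 0, 0, 0, 0]
    - [0, 0, 0, 0, 0, 0]
  claw: 1
  force: 25

```text
time: 8.68
ee_pos: [0.5858, -0.0028, 0.0898]
eef_rot: [0.809, 0.587, 0.001, 0.0]
ft_force: [-0.1, 0.5, 0.9]
width: 0.0306
grip_force: 0.0
```

Emit:
drive_tool:
  increments:
    - [0, 0, 0, 0, 0, 0]
    - [0, 0, 0, 0, 0, 0]
    - [0, 0, 0, 0, 0, 0]
    - [0, 0, 0, 0, 0, 0]
    - [0, 0, 0, 0, 0, 0]

```text
time: 9.1
ee_pos: [0.5847, -0.0026, 0.0887]
eef_rot: [0.809, 0.587, 0.0, -0.0]
ft_force: [-3.8, 0.5, 1.5]
width: 0.0144
grip_force: 25.0
```

```bash
python3 go.py .5549 -.097 .088 -18
```

```text
p [ 0.5847 -0.0026  0.0887] yaw -18.09 q [-0.49  0.38  0.5   1.75 -0.21  1.06 -0.23] t 9.1 F [-3.8  0.5  1.5] w 0.0144
inc [-0.3298  0.0033  0.0021] [-0.0004 -0.0013 -0.002 ] rows 2.4
```

Emit:
drive_tool:
  increments:
    - [-0.03, 0, 0, 0, 0, 0]
    - [-0.07, 0, 0, 0, 0, 0]
    - [-0.11, 0, 0, 0, 0, 0]
    - [-0.15, 0, 0, 0, 0, 0]
    - [-0.18, 0, 0, 0, 0, 0]

```text
time: 9.52
ee_pos: [0.5681, -0.0552, 0.0889]
eef_rot: [0.81, 0.587, 0.001, -0.0]
ft_force: [-1.6, 3.5, 2.4]
width: 0.0139
grip_force: 25.0
```

Emit:
drive_tool:
  increments:
    - [-0.02, 0, 0, 0, 0, 0]
    - [-0.05, 0, 0, 0, 0, 0]
    - [-0.08, 0, 0, 0, 0, 0]
    - [-0.1, 0, 0, 0, 0, 0]
    - [-0.12, 0, 0, 0, 0, 0]

```text
time: 9.93
ee_pos: [0.5572, -0.0893, 0.0889]
eef_rot: [0.81, 0.587, 0.001, 0.0]
ft_force: [-0.5, 3.6, 1.9]
width: 0.0138
grip_force: 25.0
```

```bash
python3 go.py .5549 -.097 .088 -18
```

```text
p [ 0.5572 -0.0893  0.0889] yaw -18.12 q [-0.38  0.34  0.54  1.81 -0.2   1.05 -0.07] t 9.9333 F [-0.5  3.6  1.9] w 0.0138
inc [-0.0269  0.0009  0.0028] [ 0.0016 -0.0013 -0.0027] rows 0.2
```

Emit:
drive_tool:
  increments:
    - [-0.01, 0, 0, 0, 0, 0]
    - [-0.02, 0, 0, 0, 0, 0]
    - [-0.03, 0, 0, 0, 0, 0]
    - [-0.035, 0, 0, 0, 0, 0]
    - [-0.035, 0, 0, 0, 0, 0]

```text
time: 10.35
ee_pos: [0.555, -0.0958, 0.089]
eef_rot: [0.809, 0.588, 0.002, -0.001]
ft_force: [2.4, 9.9, 1.4]
width: 0.0141
grip_force: 25.0
```

Emit:
drive_tool:
  increments:
    - [-0.005, 0, 0, 0, 0, 0]
    - [-0.01, 0, 0, 0, 0, 0]
    - [-0.01, 0, 0, 0, 0, 0]
    - [-0.01, 0, 0, 0, 0, 0]
    - [-0.01, 0, 0, 0, 0, 0]

```text
time: 10.77
ee_pos: [0.5549, -0.0962, 0.0891]
eef_rot: [0.808, 0.589, 0.003, -0.001]
ft_force: [5.2, 17.1, 1.5]
width: 0.0141
grip_force: 25.0
```

Emit:
drive_tool:
  increments:
    - [0.01, 0, 0, 0, 0, 0]
    - [0.01, 0, 0.015, 0, 0, 0]
    - [0.01, 0, 0.03, 0, 0, 0]
    - [0.01, 0, 0.043, 0, 0, 0]
    - [0.01, 0, 0.043, 0, 0, 0]
  force: 40

```text
time: 11.18
ee_pos: [0.5553, -0.096, 0.0791]
eef_rot: [0.809, 0.588, 0.003, -0.001]
ft_force: [-12.3, 12.3, 36.1]
width: 0.0137
grip_force: 40.1
```

```bash
python3 go.py .5549 -.0962 .08 -18
```

```text
p [ 0.5553 -0.096   0.0791] yaw -17.99 q [-0.36  0.35  0.54  1.82 -0.22  1.03 -0.05] t 11.1833 F [-12.3  12.3  36.1] w 0.0137
inc [-0.001  -0.0012 -0.003 ] [ 0.0018 -0.007   0.0003] rows 0.0
```

Emit:
drive_tool:
  increments:
    - [0, 0, -0.005, 0, 0, 0.1]
    - [0, 0, -0.005, 0, 0, 0.23]
    - [0, 0, -0.005, 0, 0, 0.36]
    - [0, 0, -0.005, 0, 0, 0.48]
    - [0, 0, -0.005, 0, 0, 0.6]

```text
time: 11.6
ee_pos: [0.5555, -0.0963, 0.0794]
eef_rot: [0.925, 0.381, 0.002, -0.001]
ft_force: [-4.9, 10.0, 20.2]
width: 0.0135
grip_force: 40.0
```

```bash
python3 go.py .5549 -.0962 .08 -18
```

```text
p [ 0.5555 -0.0963  0.0794] yaw -45.25 q [-0.43  0.37  0.63  1.82 -0.25  1.03 -0.49] t 11.6 F [-4.9 10.  20.2] w 0.0135
inc [-0.0014 -0.0016 -0.0021] [ 0.0016 -0.0066 -0.6055] rows 3.8
```

Emit:
drive_tool:
  increments:
    - [0, 0, 0, 0, 0, 0.12]
    - [0, 0, 0, 0, 0, 0.24]
    - [0, 0, 0, 0, 0, 0.36]
    - [0, 0, 0, 0, 0, 0.48]
    - [0, 0, 0, 0, 0, 0.6]

```text
time: 12.02
ee_pos: [0.5558, -0.0966, 0.0794]
eef_rot: [0.988, 0.154, 0.002, -0.001]
ft_force: [-3.6, 7.8, 21.4]
width: 0.0139
grip_force: 40.0
```

Emit:
drive_tool:
  increments:
    - [0, 0, 0, 0, 0, 0.12]
    - [0, 0, 0, 0, 0, 0.24]
    - [0, 0, 0, 0, 0, 0.36]
    - [0, 0, 0, 0, 0, 0.48]
    - [0, 0, 0, 0, 0, 0.6]

```text
time: 12.43
ee_pos: [0.5558, -0.0971, 0.0794]
eef_rot: [0.997, -0.081, 0.002, -0.002]
ft_force: [-2.9, 7.9, 21.4]
width: 0.0139
grip_force: 40.0
```

Emit:
drive_tool:
  increments:
    - [0, 0, 0, 0, 0, 0.03]
    - [0, 0, 0, 0, 0, 0.06]
    - [0, 0, 0, 0, 0, 0.06]
    - [0, 0, 0, 0, 0, 0.06]
    - [0, 0, 0, 0, 0, 0.06]

```text
time: 12.85
ee_pos: [0.5558, -0.0971, 0.0794]
eef_rot: [0.995, -0.102, 0.002, -0.002]
ft_force: [-3.7, 8.2, 20.8]
width: 0.0138
grip_force: 40.1
```

```bash
python3 go.py .5549 -.0962 .08 -18; python3 -c "
from h import *
print(read_state()['torque'])"
```

```text
p [ 0.5558 -0.0971  0.0794] yaw -101.68 q [-0.58  0.42  0.83  1.83 -0.36  1.05 -1.39] t 12.85 F [-3.7  8.2 20.8] w 0.0138
inc [-0.0035 -0.0024 -0.002 ] [-2.0000e-04 -6.8000e-03 -1.8595e+00] rows 11.7
[1.68813983 1.09188689 0.25405572]
```

Emit:
drive_tool:
  increments:
    - [0, 0, -0.003, 0, 0, -0.03]
    - [0, 0, -0.007, 0, 0, -0.03]
    - [0, 0, -0.01, 0, 0, -0.03]
    - [0, 0, -0.01, 0, 0, -0.03]
    - [0, 0, -0.01, 0, 0, -0.03]
  claw: 0.4

```text
time: 13.27
ee_pos: [0.5537, -0.0988, 0.0801]
eef_rot: [0.996, -0.091, 0.0, -0.0]
ft_force: [-0.0, -0.5, 0.1]
width: 0.0392
grip_force: 0.0
```

Emit:
drive_tool:
  increments:
    - [0, 0, 0, 0, 0, 0]
    - [0, 0, 0, 0, 0, 0]
    - [0, 0, -0.05, 0, 0, 0]
    - [0, 0, -0.15, 0, 0, 0]
    - [0, 0, -0.27, 0, 0, 0]

```text
time: 13.68
ee_pos: [0.5524, -0.0984, 0.1606]
eef_rot: [0.996, -0.091, -0.001, 0.0]
ft_force: [1.0, 0.2, 0.7]
width: 0.0517
grip_force: 0.0
```

Emit:
drive_tool:
  increments:
    - [-0.05, 0, -0.05, 0, 0, 0]
    - [-0.12, 0, -0.1, 0, 0, 0]
    - [-0.2, 0, -0.15, 0, 0, 0]
    - [-0.2, 0, -0.15, 0, 0, 0]
    - [-0.2, 0, -0.15, 0, 0, 0]

```text
time: 14.1
ee_pos: [0.4949, -0.087, 0.2072]
eef_rot: [0.996, -0.091, 0.002, -0.002]
ft_force: [1.1, 0.6, 0.0]
width: 0.052
grip_force: 0.0
```

```bash
python3 - <<'E'
from h import *
c=get_calibration("wrist");im=camera("wrist");cv2.imwrite("pics/w4.png",im)
u,v=proj(c,[.5549,-.0965,.092]);print(u,v)
h=cv2.cvtColor(im,cv2.COLOR_BGR2HSV);m=cv2.inRange(h,(12,110,70),(35,255,255))
n,l,s,ce=cv2.connectedComponentsWithStats(m)
for i in np.argsort(-s[1:,4])[:3]+1: print(s[i],ce[i],onz(c,*ce[i],.088))
E
```

```text
253.90699449436718 131.96401763565842
[ 170  290  223   13 1113] [278.14465409 297.13836478] [ 0.36047216 -0.09028572  0.088     ]
[239 111  32  45 942] [254.33545648 132.92356688] [ 0.55377828 -0.09670227  0.088     ]
[148 233  14  46 269] [153.33457249 253.27881041] [0.44245596 0.04144918 0.088     ]
```

View pics/w4.png

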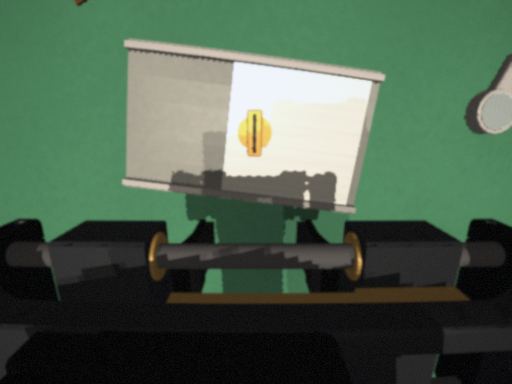

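The picture shows the cover over the well and the wing at (254,133) turned nearly square to the rails; its position matches the home point. The gripper is clear.

```bash
python3 -c "
from bench import *
print(close_job())"
```

```text
the job is handed in; nothing more can be done
None
```

I set the dial to the green mark (1–2° off by camera), slid the cover home to its stop, turned the stud clockwise to its stop and released it, and handed the job in at about 14 s; I didn't measure whether the stud rose into its catch, and no verdict came back.

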